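# Fetch a brass band from the bench drawer and gauge it

### The arm

A 7-joint arm with a two-finger parallel gripper is mounted at the origin on the work surface. World frame = base frame: x ahead of the robot, y to its left, z up, the work surface at z = 0. Lengths are in mm, angles in rad, forces in N, time in s.
With the tool pointing down it reaches from about 400 to 900 mm from the base axis. Payload 5.5 kg.
Tool frame: the origin (TCP) lies midway between the tips of the shut fingers; the grasp point (between the pads) lies 19 mm behind it; z points along the fingers, y is the line along which they close (so a half turn about z gives the same grasp; the last joint's range is limited). The gripper opens to 85 mm and grips with 20 to 120 N. Pads are 22 mm wide; open, the fingers measure 114 mm over their backs; the gripper's body (76 mm by 85 mm) begins 54 mm behind the grasp point. The pads swing forward as they close: fully open they stand 13 mm farther back than shut.
Start: joints at [1.459, 0.501, -0.427, 1.55, 0.221, 1.138, -0.21], TCP at [237.989, -604.865, 231.31] pointing down, gripper open.
Joint ranges: [-2.88, 2.88], [-0.31, 2.03], [-1.54, 1.56], [0.2, 2.42], [-1.41, 4.55], [0.19, 2.02], [-2.57, 2.57]. Speed limits (rad/s): [2.57, 2.57, 3.14, 3.14, 3.14, 3.14, 3.14].

### API

Orientations are given as [roll, pitch, yaw] about the fixed x, y, z axes, in that order (R = Rz(yaw) Ry(pitch) Rx(roll)).
In Python, from plant import r gives the robot as it stands. The module is installed in compiled form; this text tells all that it offers.
- The arm moves only by the tool play_rows, never from a script. Its arguments are lists of equal length, an entry for each row: "slide": the shift along the tool's x, y, z as a fraction of full scale, a list of three; "spin": the turn about the tool's z as a fraction of full scale. In form: {"slide": [[tx, ty, tz], ...], "spin": [spin, ...]}. A call has 1 to 10 rows; each row shifts and turns the commanded pose from where the row before left it, along the tool's axes as they then stand; what a row does not reach is not made up. Full scale, the value 1, is 0.025 m for a shift and 360 degrees for a turn. A row lasts 1/10 s, in which the tool goes at most 50 mm and 8.59 degrees, less where a joint would pass 70% of its speed; a pose out of reach is approached as far as the arm can. A call with a number of a shift or a turn outside -1 to 1 is refused whole. A call with a gripper value outside its range is refused whole. "fingers" is the opening, from 0 (shut) to 1 (fully open), set as the call begins (left out, the last holds). The fingers move at their own pace and stop on an object; "newtons" is the grip in N (left out, the last holds). Time passes only in rows, so rows that do not move let the fingers close. It gives the time, the measured TCP pose, the force, the opening and the grip force at its end, in the units of the state.
- r.observe(): the state, without advancing time (a new reading comes with each control period).
- r.capture(name): name is "side" or "top"; returns a dict with "img" (400x640x3 uint8, red, green, blue), "fx", "fy", "cx", "cy" (pixels), "distortion" ([k1, k2, p1, p2, k3] as OpenCV has them; the pictures are not rectified), "cam_to_world" (4x4, takes a point from camera to world coordinates). Camera axes: x right, y up, looking along -z (the intrinsics and any distortion apply to the point x, -y, -z); pixel columns grow to the right and rows downward; lengths in mm; the calibration is good to about 2 mm. A picture is of the moment at which its call begins. There is no depth.
- r.sign_off(): hands the job in; it is judged then, once.
Trained networks look in the newest picture that a camera, given by its name, has taken for a name from the list of things; names that differ only in an ending like _2 or _b are one class to them, and where a whole thing is asked for, a point or a joint stands for the part that bears it (a point fixed in the world has none). Each returns a list of dicts, best first, with "score" (0 to 1); they miss things now and then, are a little off and sometimes report something else, mostly with a low value. They report only what shows in the picture. A call takes as long as a camera call. They do not tell look-alikes from the thing itself.
- r.look_for(query, camera): "centre" ([x, y, z] in mm, in world coordinates, good to about 4 mm: the middle of the surface that is visible of it).
- r.spot_point(query, camera): "centre" ([x, y, z] in mm, in world coordinates, good to about 4 mm: a listed point, or the origin of a listed thing).
The state is a dict: "clock": time; "joints": joint angles; "joint_velocities": joint speeds; "effort": joint torques, N m; "position": TCP position; "orientation": TCP orientation; "wrist_force": force on the tool from outside, world axes, zero at the start; "wrist_torque": the same for the moment, N m; "width": finger opening in mm; "gripper_force": force on a finger pad.
Only numpy, scipy, OpenCV 4.12 (cv2) and the standard library are available. Lean on these libraries where they do the work, as an engineer would, in place of code of your own. Each camera call takes 0.05 s, during which the arm holds its last target. There are 200 camera calls.

### The job

Pull the top drawer of the small blue-fronted cabinet well open, take out the brass band and lay it flat and centred between the jaws of the bench gauge, letting go of it there. Then slide the red-tabbed jaw shut until it presses on the band and holds it against the fixed jaw, without forcing it, and push the drawer fully shut again. The copper band stays in its drawer, and nothing else on the bench is to be disturbed.

Things in the scene. Friction and masses are not known exactly. Their poses are not given: they have to be found in the camera images.
- cabinet: small grey steel cabinet with two blue drawer fronts, one above the other, 220 deep (x) x 300 wide (y) x 130 high; fixed to the bench. Origin: centre of its underside. Its front faces its own -x; the drawers slide out along its -x. Drawer fronts 15 thick, brass bar handles 120 long along y
- cabinet_drawer0 (a joint): how far the top drawer is out, m: 0 shut, at most 0.149. It may start a little ajar. Its inner floor is 75 above the bench (z 0.075), its walls 6 thick and 39 high; inside it is 258 wide and 175 long, beginning 21 behind the outside of the blue front
- cabinet_drawer1 (a joint): how far the bottom drawer is out, m: 0 shut. Not needed, stays shut
- cabinet_drawer0_handle (a point): middle of the top drawer's brass bar handle, a bar 11 in diameter, 120 long along the cabinet's y, its axis 35 in front of the blue front (29 free behind the bar) and 34 below the cabinet's top; moves with the drawer. Axes as the cabinet's
- band: the brass band, the part to be gauged: plain ring of 30 outside diameter, 24 inside, 16 high, 40 g. Starts flat in the front part of the top drawer, on its left or right half, 34 to 59 behind the inside of the drawer's front. Origin: centre of its underside, z its axis
- copper_band: a copper band of the same size in the other half of the top drawer; not wanted. Origin: centre of its underside
- gauge: bench caliper fixed to the bench: aluminium bed 56 (x) x 200 (y) x 12 high, scale marks on it. Origin: centre of the bed's underside, bed top at z 12. Fixed steel jaw at its -y end: 32 wide (x), from z 12 to 40, black readout box on it up to z 60, its measuring face at y = -60 looking to +y. The measuring line is the gauge's y axis (x = 0)
- jaw (a joint): the opening between the two jaw faces, m: 0 with the faces together, at most 0.078; reads about 0.029 to 0.030 with the band held in it. The jaw slides along the gauge's y (opens to +y) with about 2 N of friction and stays where it is left
- jaw_face (a point): centre of the sliding jaw's measuring face (looks to the gauge's -y), 14 above the bed; the steel jaw is 32 wide (x), 30 long (y), 28 high. Axes as the gauge's
- jaw_grip (a point): middle of the top of the sliding jaw's red tab: 16 wide (x), 20 long (y), 30 high, standing on the jaw, its top 70 above the bench, its middle 18 behind the jaw face
- jar: amber glass jar, diameter 60, 70 high; bystander. Origin: centre of its underside
- graver: graver with a wooden handle lying on the bench; bystander
- spool: small green spool, diameter 34, 40 high, upright; bystander. Origin: centre of its underside
- solder_block: white ceramic soldering block 100 x 75 x 22; bystander. Origin: centre of its underside
- third_hand: weighted stand with a cross arm, 70 diameter, 137 high; bystander. Origin: centre of its underside
- brush: bench brush with a red handle lying on the bench; bystander
- silver_band: silver-grey band, diameter 42, 10 high, flat on the bench; bystander. Origin: centre of its underside
There are look-alikes about, which are no part of the job. What is shaped like the gauge but pink is not meant.

How it is judged:
By the outcome, as a careful person would: the job done as asked, in the order asked, and still so for the second after the job is handed in, with the robot touching nothing.
It also fails if it takes over 72 s, if anything falls off the work surface, if the arm or the gripper's body presses on something with over 40 N, if the wrist force passes 120 N, or if a joint passes its speed limit or range.

## Working session

There is one attempt and no reset: what is moved stays moved. The work goes in short steps, Python scripts to look and compute and a tool call to move; the robot and the scene stay as the last step left them, time stands still between calls to the robot, and variables do not carry over. Pictures are saved under pics/ and viewed, at most 13 in all, crops included, and the job is handed in when it is done.

Besides the shell and the picture viewer there is one more tool, called after "Request:" by a JSON object that holds its "name" and its "arguments". play_rows: Moves the arm, as the interface text tells. Its arguments: {"type":"object","properties":{"slide":{"type":"array","items":{"type":"array","items":{"type":"number"}}},"spin":{"type":"array","items":{"type":"number"}},"fingers":{"type":"number"},"newtons":{"type":"number"}},"required":["slide","spin"]}

```bash
mkdir -p pics; python3 - <<'E'
from plant import r
import cv2
o=r.observe(); print({k:o[k] for k in('clock','position','orientation','width')})
for c in('top','side'):
    d=r.capture(c); cv2.imwrite(f'pics/{c}0.png',d['img'][:,:,::-1])
    print(c,d['fx'],d['cx'],d['cy'],d['distortion'],d['cam_to_world'])
    for q in('cabinet','cabinet_drawer0_handle','band','copper_band','gauge','jaw_face','jaw_grip','jar','third_hand','spool'):
        print(q,[([round(v) for v in e['centre']],round(e['score'],2)) for e in r.spot_point(q,c)[:3]])
E
```

```text
{'clock': 0.0, 'position': array([ 237.64523151, -604.26138138,  230.27013875]), 'orientation': array([-3.13967710e+00, -6.07133147e-05,  3.74828869e-01]), 'width': 85.31965533680349}
top 442.327990763406 324.360124460668 196.86709352871415 [-0.05878366  0.          0.          0.          0.        ] [[ 1.47567051e-02  9.95633516e-01 -9.21745126e-02  3.41596296e+02]
 [-9.99828633e-01  1.36624116e-02 -1.24917539e-02 -2.61747909e+01]
 [-1.11778827e-02  9.23430540e-02  9.95664509e-01  1.52647714e+03]
 [ 0.00000000e+00  0.00000000e+00  0.00000000e+00  1.00000000e+00]]
cabinet [([716, 236, -1], 0.83)]
cabinet_drawer0_handle [([598, 136, 94], 0.62)]
band [([713, 238, 0], 0.51)]
copper_band []
gauge [([556, -286, -2], 0.95), ([390, -231, 0], 0.92), ([176, -345, -2], 0.84)]
jaw_face [([188, -406, 26], 0.58), ([384, -290, 27], 0.53), ([554, -293, 26], 0.47)]
jaw_grip [([553, -276, 70], 0.64), ([383, -266, 74], 0.59), ([183, -388, 71], 0.45)]
jar [([697, -307, 0], 0.74), ([559, -289, -4], 0.35), ([366, 276, -1], 0.26)]
third_hand [([534, -497, 0], 0.96)]
spool [([332, 446, 2], 0.52)]
side 448.7505814615953 322.86028751172466 192.03479778314122 [-0.11973013  0.          0.          0.          0.        ] [[-2.57761892e-01  5.62843429e-01 -7.85344563e-01 -5.42191495e+02]
 [-9.66042873e-01 -1.35079867e-01  2.20260292e-01  2.78875162e+02]
 [ 1.78878192e-02  8.15451228e-01  5.78549325e-01  8.41847992e+02]
 [ 0.00000000e+00  0.00000000e+00  0.00000000e+00  1.00000000e+00]]
cabinet [([715, 232, 0], 0.66)]
cabinet_drawer0_handle [([712, 235, 1], 0.7), ([539, -494, 4], 0.32)]
band []
copper_band []
gauge [([176, -345, 2], 0.62)]
jaw_face [([184, -408, 26], 0.8), ([555, -287, 24], 0.47)]
jaw_grip [([186, -384, 71], 0.61), ([554, -274, 71], 0.4)]
jar [([700, -302, 1], 0.7)]
third_hand [([541, -495, 1], 0.49)]
spool [([325, 445, -1], 0.74), ([402, -9, 2], 0.67)]
```

```bash
python3 - <<'E'
import cv2
for c in('top','side'):
    i=cv2.imread(f'pics/{c}0.png'); cv2.imwrite(f'pics/{c}0b.png',cv2.resize(i,(800,500),interpolation=cv2.INTER_CUBIC))
E
```

```text
(no output)
```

View pics/top0b.png

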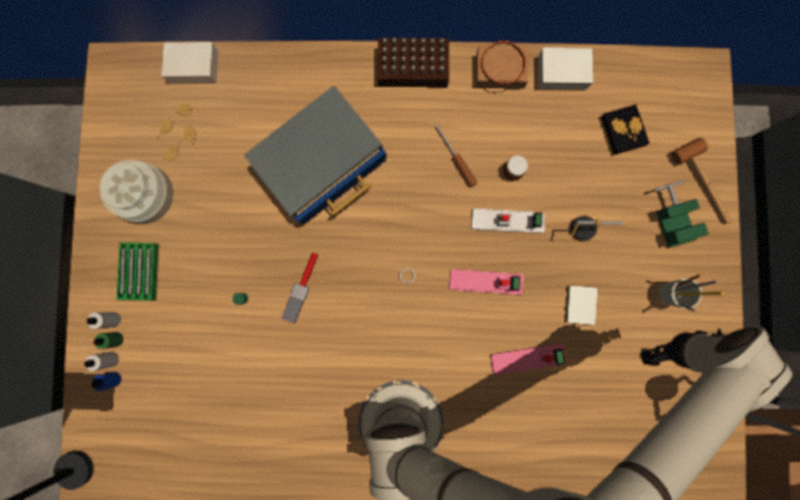

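View pics/side0b.png

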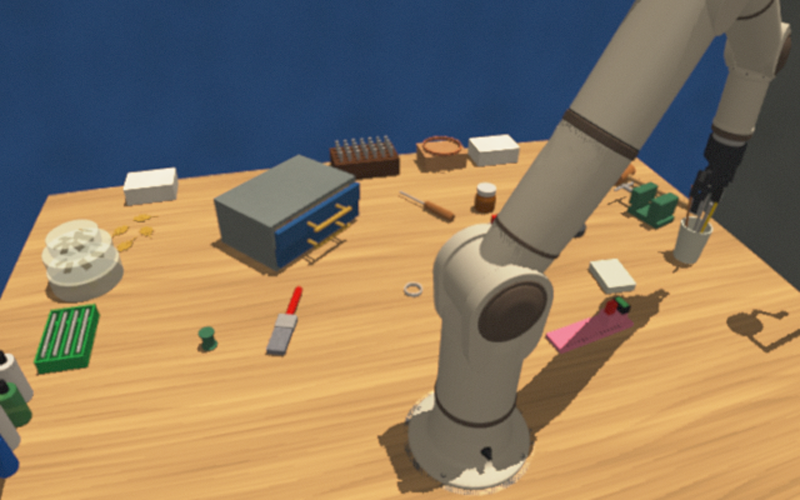

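The top view shows the white gauge, which is the real one, at about (508,220) on the 800x500 scale. The pink ones at (486,282) and (527,358) are look-alikes. The cabinet is at (315,155), its handle at (348,198), and it is turned about 40°. Next I'll zoom in on the cabinet and gauge to get precise poses.

```bash
cat >h.py <<'E'
import cv2,numpy as np
def proj(d,P):
    M=np.linalg.inv(d['cam_to_world']); P=np.atleast_2d(P).astype(float)
    C=(P@M[:3,:3].T+M[:3,3])*[1,-1,-1]
    K=np.array([[d['fx'],0,d['cx']],[0,d['fy'],d['cy']],[0,0,1.]])
    return cv2.projectPoints(C,np.zeros(3),np.zeros(3),K,np.array(d['distortion'],float))[0][:,0]
def unproj(d,px,z):
    K=np.array([[d['fx'],0,d['cx']],[0,d['fy'],d['cy']],[0,0,1.]])
    u=cv2.undistortPoints(np.array(px,float).reshape(-1,1,2),K,np.array(d['distortion'],float))[:,0]
    R=d['cam_to_world'];v=np.c_[u[:,0],-u[:,1],-np.ones(len(u))]@R[:3,:3].T;o=R[:3,3]
    return o+v*((z-o[2])/v[:,2])[:,None]
def crop(img,x,y,w,h,s):
    return cv2.resize(img[y:y+h,x:x+w,::-1],None,fx=s,fy=s,interpolation=cv2.INTER_CUBIC)
E
python3 - <<'E'
from plant import r
from h import *
d=r.capture('top')
a=crop(d['img'],190,65,130,120,4.6); b=crop(d['img'],370,155,75,44,2.6)
b=crop(d['img'],370,160,72,32,8)
a=crop(d['img'],190,65,130,120,2.8)
c=np.zeros((a.shape[0]+b.shape[0],max(a.shape[1],b.shape[1]),3),np.uint8)
c[:a.shape[0],:a.shape[1]]=a;c[a.shape[0]:,:b.shape[1]]=b
print(a.shape,b.shape)
cv2.imwrite('pics/z1.png',c)
E
```

```text
(336, 364, 3) (256, 576, 3)
```

View pics/z1.png

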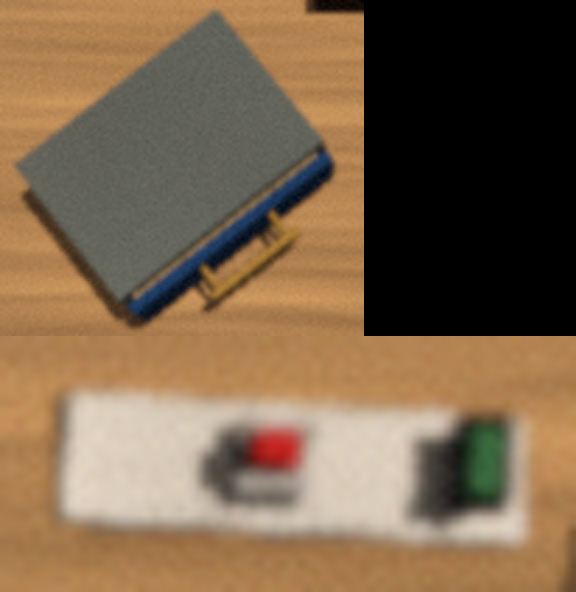

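```bash
python3 - <<'E'
from plant import r
from h import *
d=r.capture('top')
f=lambda L,s,o,z:unproj(d,np.array(L,float)/s+o,z)
C=f([(15,165),(215,11),(325,148),(125,300)],2.8,(190-.5+.18,65-.3),130); print(C.round(1))
e=lambda i,j:(np.linalg.norm(C[j]-C[i]).round(1),np.degrees(np.arctan2(*(C[j]-C[i])[[1,0]])).round(2))
print(e(0,1),e(3,2),e(0,3),e(1,2),C.mean(0))
# front outer top edge & handle ends: z96 handle centre
print('handle',f([(208,302),(297,236)],2.8,(190-.3,65-.3),98).round(1))
print('front outer corners z~128?',f([(143,318),(332,168)],2.8,(190-.3,65-.3),128).round(1))
G=f([(65,54),(525,76),(520,208),(62,185)],8,(370-.4,160-.4),12); print(G.round(1),G.mean(0))
for i in range(4): v=G[(i+1)%4]-G[i]; print(np.linalg.norm(v).round(1),np.degrees(np.arctan2(v[1],v[0])).round(2))
print('tab',f([(275,448-336)],8,(369.6,159.6),70),'box',f([(485,465-336)],8,(369.6,159.6),60))
for c in('top','side'):
    r.capture(c)
    for q in('cabinet_drawer0_handle','cabinet_drawer0','cabinet','jaw_grip','jaw_face','gauge'):
        print(c,q,[(np.round(e['centre'],1),round(e['score'],2)) for e in r.spot_point(q,c)[:3] if e['centre'][0]>500])
E
```

```text
[[704.4 415.6 130. ]
 [891.1 187.7 130. ]
 [727.5  55.3 130. ]
 [547.4 281.  130. ]]
(np.float64(294.7), np.float64(-50.67)) (np.float64(288.7), np.float64(-51.41)) (np.float64(206.8), np.float64(-139.37)) (np.float64(210.5), np.float64(-141.02)) [717.60551096 234.88573297 130.        ]
handle [[550.9 190.3  98. ]
 [630.4  87.9  98. ]]
front outer corners z~128? [[527.2 259.9 128. ]
 [704.5  46.8 128. ]]
[[ 590.4 -190.3   12. ]
 [ 583.6 -389.7   12. ]
 [ 526.1 -386.9   12. ]
 [ 533.3 -189.1   12. ]] [ 558.32899258 -288.98993628   12.        ]
199.5 -91.94
57.6 177.29
197.9 87.91
57.1 -1.13
tab [[ 557.7130568  -271.34639007   70.        ]] box [[ 553.28744713 -361.0932475    60.        ]]
top cabinet_drawer0_handle [(array([598. , 139.4,  94.4]), 0.7)]Traceback (most recent call last):
  File "<stdin>", line 17, in <module>
ValueError: it knows: band, brush, cabinet, cabinet_drawer0_handle, copper_band, gauge, graver, jar, jaw_face, jaw_grip, silver_band, solder_block, spool, third_hand
```

The green block at the gauge's -y end is the fixed jaw's readout box, and the drawer looks slightly ajar. I estimate the cabinet's +x at about 39.3°, the handle's middle near (595,139) and the gauge centre near (558,-288). First I'll turn the tool.

Request:
{"name": "play_rows", "arguments": {"slide": [[0, 0, 0], [0, 0, 0], [0, 0, 0], [0, 0, 0], [0, 0, 0], [0, 0, 0], [0, 0, 0], [0, 0, 0], [0, 0, 0], [0, 0, 0]], "spin": [-0.023, -0.023, -0.023, -0.023, -0.023, -0.023, -0.023, -0.023, -0.023, -0.023], "fingers": 0.3, "newtons": 40}}

```text
clock: 2.3
position: [237.9, -604.9, 231.3]
orientation: [-3.142, 0.0, 1.826]
wrist_force: [-0.2, 0.3, -0.4]
width: 25.6
gripper_force: 0.0
```

Request:
{"name": "play_rows", "arguments": {"slide": [[0, 0, 0], [0, 0, 0], [0, 0, 0], [0.46, 1, 0], [0.46, 1, 0], [0.46, 1, 0], [0.46, 1, 0], [0.46, 1, 0], [0.46, 1, 0], [0.46, 1, 0]], "spin": [-0.023, -0.023, -0.0235, 0, 0, 0, 0, 0, 0, 0]}}

```text
clock: 3.3
position: [322.8, -430.8, 231.5]
orientation: [-3.141, 0.0, 2.256]
wrist_force: [-0.2, 0.4, 0.7]
width: 25.5
gripper_force: 0.0
```

Request:
{"name": "play_rows", "arguments": {"slide": [[0.46, 1, 0], [0.46, 1, 0], [0.46, 1, 0], [0.46, 1, 0], [0.46, 1, 0], [0.46, 1, 0], [0.46, 1, 0], [0.46, 1, 0], [0.46, 1, 0], [0.46, 1, 0]], "spin": [0, 0, 0, 0, 0, 0, 0, 0, 0, 0]}}

```text
clock: 4.3
position: [443.5, -183.6, 231.5]
orientation: [-3.141, 0.001, 2.256]
wrist_force: [0.8, 0.0, -0.2]
width: 25.9
gripper_force: 0.0
```

```bash
python3 - <<'E'
from plant import r
from h import *
for c in('top','side')*2:
    d=r.capture(c)
    for q in('cabinet_drawer0_handle','cabinet'):
        print(c,q,[(np.round(e['centre'],1),round(e['score'],2)) for e in r.spot_point(q,c)[:2] if e['centre'][0]>500],[(np.round(e['centre'],1),round(e['score'],2)) for e in r.look_for(q,c)[:2]])
    if c=='side': cv2.imwrite('pics/z2.png',crop(d['img'],165,115,150,110,5))
E
```

```text
top cabinet_drawer0_handle [(array([593.8, 139.1,  98.3]), 0.68)] [(array([620.7, 159. , 104.8]), 0.69)]
top cabinet [(array([715.1, 233.5,  -1.6]), 0.63), (array([598.9, 135.5,  96.1]), 0.56)] [(array([700.2, 224.3, 129.5]), 0.69)]
side cabinet_drawer0_handle [(array([593.9, 131.9,  94.6]), 0.84)] [(array([608.8, 168.7,  96. ]), 0.66)]
side cabinet [(array([714. , 233.9,   1.7]), 0.59)] [(array([652.9, 245.9, 117. ]), 0.64)]
top cabinet_drawer0_handle [(array([596.2, 140.2,  94.7]), 0.71)] [(array([ 322.1, -485.7,   22.8]), 0.18)]
top cabinet [(array([713.2, 234.9,  -1.2]), 0.93)] [(array([700.3, 224.3, 129.1]), 0.93)]
side cabinet_drawer0_handle [(array([594.1, 134.1,  95.7]), 0.56)] [(array([611. , 168.2,  96. ]), 0.95)]
side cabinet [(array([713. , 231.2,   2.5]), 0.89)] [(array([650.3, 242.4, 119.5]), 0.8), (array([331.2, 287.5,  18.6]), 0.59)]
```

View pics/z2.png

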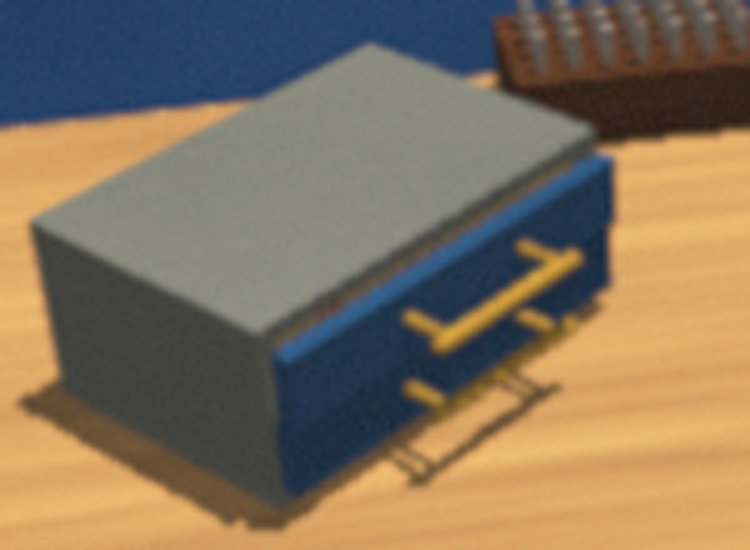

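Request:
{"name": "play_rows", "arguments": {"slide": [[0.47, 0.99, 0], [0.47, 0.99, 0], [0.47, 0.99, 0], [0.47, 0.99, 0], [0.47, 0.99, 0], [0.47, 0.99, 0], [0.47, 0.99, 0], [0.47, 0.99, 0], [0.47, 0.99, 0], [0.47, 0.99, 0]], "spin": [0, 0, 0, 0, 0, 0, 0, 0, 0, 0]}}

```text
clock: 6.3
position: [560.6, 64.2, 231.2]
orientation: [-3.141, -0.0, 2.256]
wrist_force: [0.7, -0.5, -0.2]
width: 25.5
gripper_force: 0.0
```

Request:
{"name": "play_rows", "arguments": {"slide": [[0.47, 0.98, 0], [0.47, 0.98, 0], [0.47, 0.98, 0], [0, 0, 0.8], [0, 0, 0.8], [0, 0, 0.8], [0, 0, 0.8], [0, 0, 0.8], [0, 0, 0]], "spin": [0, 0, 0, 0, 0, 0, 0, 0, 0]}}

```text
clock: 7.2
position: [592.8, 136.1, 128.4]
orientation: [-3.137, -0.002, 2.257]
wrist_force: [0.1, 0.2, -0.8]
width: 25.5
gripper_force: 0.0
```

```bash
python3 - <<'E'
from plant import r
from h import *
d=r.capture('side')
print(unproj(d,[(164.9+508/5,114.9+300/5)],96), r.observe()['position'])
b=crop(d['img'],165,75,150,150,4)
cv2.imwrite('pics/z3.png',b)
E
```

```text
[[596.83076139 137.94563321  96.        ]] [593.75502841 136.78085694 130.08521968]
```

View pics/z3.png

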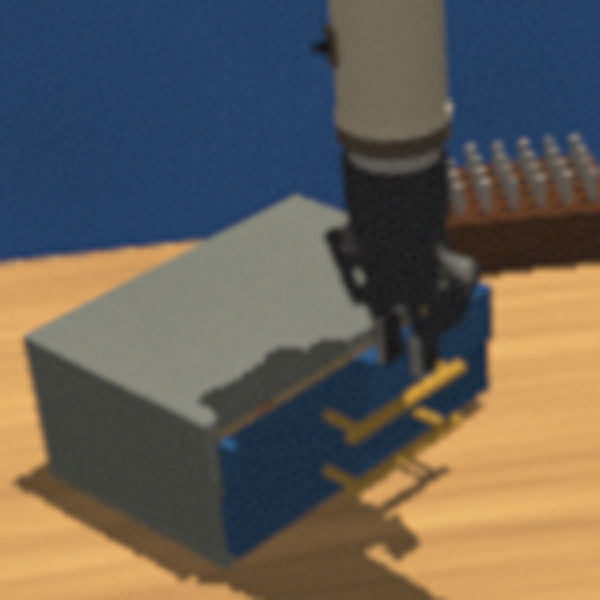

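The two fingers hang above the bar, straddling it at about (407,390), so I'll descend and grip.

Request:
{"name": "play_rows", "arguments": {"slide": [[0, 0.08, 0.5], [0, 0, 0.5], [0, 0, 0.5], [0, 0, 0.4], [0, 0, 0]], "spin": [0, 0, 0, 0, 0]}}

```text
clock: 7.75
position: [595.0, 137.8, 81.8]
orientation: [-3.139, -0.001, 2.257]
wrist_force: [0.7, 0.1, -0.4]
width: 25.4
gripper_force: 0.0
```

Request:
{"name": "play_rows", "arguments": {"slide": [[0, 0, 0], [0, 0, 0], [0, 0, 0], [0, 0, 0]], "spin": [0, 0, 0, 0], "fingers": 0, "newtons": 40}}

```text
clock: 8.15
position: [596.2, 138.5, 83.8]
orientation: [3.141, -0.0, 2.257]
wrist_force: [0.5, 1.0, -5.2]
width: 9.3
gripper_force: 38.9
```

Request:
{"name": "play_rows", "arguments": {"slide": [[0, -0.2, 0], [0, -0.4, 0], [0, -0.6, 0], [0, -0.6, 0], [0, -0.7, 0], [0, -0.7, 0], [0, -0.7, 0], [0, -0.6, 0], [0, -0.5, 0], [0, -0.3, 0]], "spin": [0, 0, 0, 0, 0, 0, 0, 0, 0, 0]}}

```text
clock: 9.15
position: [492.4, 53.4, 83.8]
orientation: [-3.141, 0.0, 2.256]
wrist_force: [1.2, 0.7, -8.4]
width: 9.3
gripper_force: 39.4
```

Request:
{"name": "play_rows", "arguments": {"slide": [[0, 0, 0], [0, 0, 0], [0, 0, 0]], "spin": [0, 0, 0], "fingers": 0.3}}

```text
clock: 9.45
position: [495.0, 55.0, 84.5]
orientation: [3.14, 0.001, 2.257]
wrist_force: [0.3, -0.3, 1.1]
width: 25.6
gripper_force: 0.0
```

Request:
{"name": "play_rows", "arguments": {"slide": [[0, 0, -0.5], [0, 0, -1], [0, 0, -1], [0, 0, -1], [-0.5, -0.8, -1], [-0.5, -0.8, -1], [-0.5, -0.8, 0], [-0.5, -0.8, 0], [0, 0, 0]], "spin": [0, 0, 0, 0, 0, 0, 0, 0, 0]}}

```text
clock: 10.35
position: [463.0, -38.0, 222.0]
orientation: [-3.14, 0.002, 2.252]
wrist_force: [0.1, 0.0, -0.9]
width: 25.5
gripper_force: 0.0
```

```bash
python3 - <<'E'
from plant import r
from h import *
for c in('top','side'):
    d=r.capture(c)
    for q in('band','copper_band','cabinet_drawer0_handle'):
        print(c,q,[(np.round(e['centre'],1),round(e['score'],2)) for e in r.spot_point(q,c)[:3]])
    if c=='top': b=crop(d['img'],180,80,150,120,4)
    else: a=crop(d['img'],165,100,150,120,4)
cv2.imwrite('pics/z4.png',cv2.resize(np.vstack([b[:,:600],np.zeros((2,600,3),np.uint8)]),None,fx=1,fy=1))
cv2.imwrite('pics/z4s.png',a)
E
```

```text
top band [(array([615.9,  90.1,  70.6]), 0.56), (array([493. ,  53.8,  94.5]), 0.5)]
top copper_band [(array([546. , 167.6,  77.4]), 0.36), (array([ 558. , -287.7,   22.1]), 0.21)]
top cabinet_drawer0_handle [(array([493.8,  49.8,  94.6]), 0.71)]
side band [(array([614.1,  87.4,  73.5]), 0.4)]
side copper_band [(array([547. , 166.9,  73.1]), 0.48)]
side cabinet_drawer0_handle [(array([491.5,  48.3,  94.9]), 0.65)]
```

View pics/z4.png

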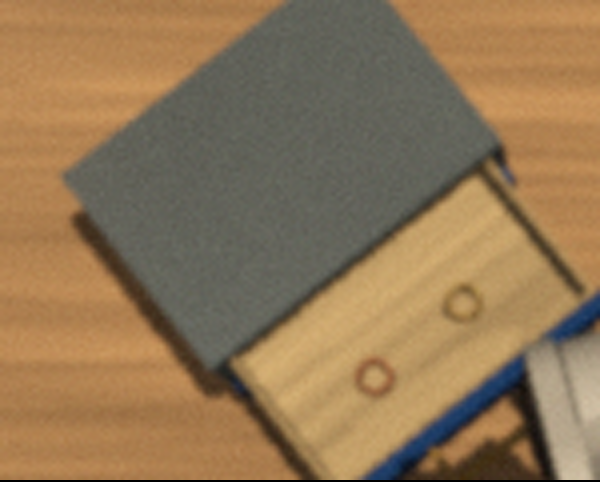

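The brass band is on the right half at about (462,303) in the crop, and the copper one is at (375,378). I'll refine the band and gauge positions.

```bash
python3 - <<'E'
from plant import r
from h import *
d=r.capture('top')
print(unproj(d,[(179.6+462/4,79.6+302/4)],88),r.observe()['position'])
A={}
for c in('top','side')*4:
    r.capture(c)
    for q,p in(('band',(615,88)),('jaw_face',(556,-293)),('jaw_grip',(555,-275)),('gauge',(556,-287))):
        for e in r.spot_point(q,c):
            if np.hypot(*(np.array(e['centre'][:2])-p))<25: A.setdefault((q,c),[]).append(e['centre'])
for k,v in sorted(A.items()): print(k,len(v),np.mean(v,0).round(1),np.std(v,0).round(1))
E
```

```text
[[611.85391489  90.47539342  88.        ]] [463.64558071 -34.0308913  221.3324674 ]
('band', 'side') 4 [611.9  88.2  73.5] [0.4 1.  1.7]
('band', 'top') 4 [616.3  91.4  72.4] [1.5 1.5 0.3]
('gauge', 'top') 4 [ 555.7 -287.1   -1.8] [1.  0.3 1.9]
('jaw_face', 'top') 5 [ 556.7 -287.1   32.4] [ 1.1  6.2 18.9]
('jaw_grip', 'top') 5 [ 556.9 -277.4   54.6] [ 1.1  5.3 28.3]
```

Request:
{"name": "play_rows", "arguments": {"slide": [[0, 0, 0], [0, 0, 0], [0, 0, 0], [0, 0, 0], [0, 0, 0]], "spin": [0.023, 0.023, 0.023, 0.023, 0.023], "fingers": 0.6}}

```text
clock: 13.3
position: [463.5, -34.9, 221.4]
orientation: [3.141, 0.0, 1.528]
wrist_force: [0.2, -0.3, -0.7]
width: 51.3
gripper_force: 0.0
```

Request:
{"name": "play_rows", "arguments": {"slide": [[0.86, 0.97, 0], [0.86, 0.97, 0], [0.86, 0.97, 0], [0.86, 0.97, 0], [0.86, 0.97, 0], [0.86, 0.97, 0], [0, 0, 0.8], [0, 0, 0.8], [0, 0, 0.6], [0, 0, 0]], "spin": [0, 0, 0, 0, 0, 0, 0, 0, 0, 0]}}

```text
clock: 14.3
position: [612.0, 87.9, 163.7]
orientation: [-3.137, 0.001, 1.534]
wrist_force: [-0.2, -1.1, -0.1]
width: 51.4
gripper_force: 0.0
```

```bash
python3 - <<'E'
from plant import r
from h import *
d=r.capture('side');o=r.observe();print(o['position'],o['orientation'],o['width'])
for e in r.spot_point('band','side'): print(e)
cv2.imwrite('pics/z5.png',crop(d['img'],200,60,130,130,5)[:600])
print(proj(d,[[613.5,89.8,75],[613.5,89.8,91]])-[200,60])
E
```

```text
[612.854594    88.25551923 165.28047621] [-3.13927767e+00  2.56449796e-04  1.53384117e+00] 51.322610714761616
{'centre': [609.5, 90.4, 72.5], 'score': 0.63}
[[ 81.36446563 115.72473073]
 [ 81.18393577 111.39131246]]
```

View pics/z5.png

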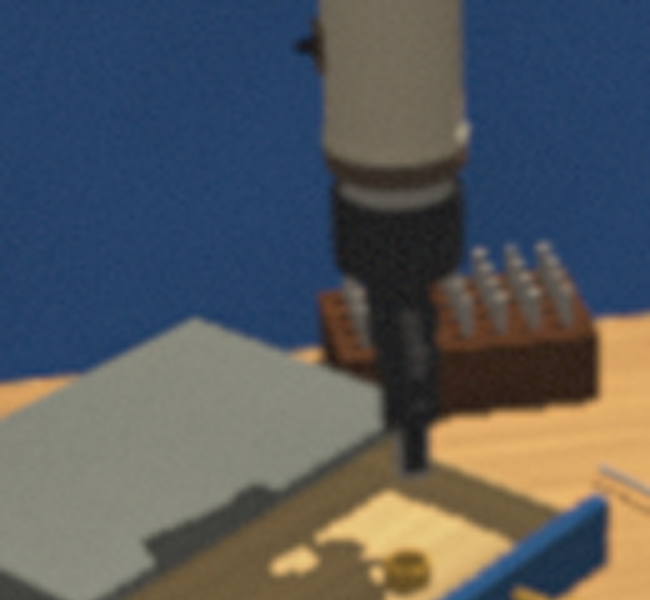

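The band is at (408,571) in the crop, directly under the fingers, which matches my estimate. I'll descend and grip.

Request:
{"name": "play_rows", "arguments": {"slide": [[0.05, 0.02, 0.8], [0, 0, 0.8], [0, 0, 0.8], [0, 0, 0.6], [0, 0, 0.4], [0, 0, 0.1], [0, 0, 0]], "spin": [0, 0, 0, 0, 0, 0, 0]}}

```text
clock: 15.1
position: [614.4, 90.0, 79.1]
orientation: [3.141, -0.0, 1.534]
wrist_force: [-0.3, 0.5, -0.2]
width: 51.3
gripper_force: 0.0
```

Request:
{"name": "play_rows", "arguments": {"slide": [[0, 0, 0], [0, 0, 0], [0, 0, 0], [0, 0, 0], [0, 0, 0]], "spin": [0, 0, 0, 0, 0], "fingers": 0, "newtons": 25}}

```text
clock: 15.6
position: [614.9, 90.2, 79.9]
orientation: [3.14, -0.0, 1.534]
wrist_force: [-0.6, -0.7, 6.2]
width: 28.0
gripper_force: 25.0
```

Request:
{"name": "play_rows", "arguments": {"slide": [[0, 0, -0.2], [0, 0, -0.6], [0, 0, -1], [0, 0, -1], [0, 0, -1], [0, 0, -0.8], [0, 0, 0]], "spin": [0, 0, 0, 0, 0, 0, 0]}}

```text
clock: 16.3
position: [616.2, 90.8, 198.0]
orientation: [3.135, -0.001, 1.534]
wrist_force: [0.8, -0.6, -0.5]
width: 28.2
gripper_force: 24.7
```

```bash
python3 - <<'E'
from plant import r
from h import *
A={}
for c in('top','side')*3:
    d=r.capture(c)
    if c=='top': t=d
    for q,p in(('jaw_face',(556,-293)),('jaw_grip',(555,-275)),('gauge',(556,-287))):
        for e in r.spot_point(q,c):
            if np.hypot(*(np.array(e['centre'][:2])-p))<18: A.setdefault((q,c),[]).append(e['centre'])
for k,v in sorted(A.items()): print(k,len(v),np.round(v,0).tolist())
im=t['img'];x0,y0,w,h=365,155,80,42
s=6;c=cv2.resize(im[y0:y0+h,x0:x0+w],None,fx=s,fy=s,interpolation=cv2.INTER_CUBIC).astype(int)
R,G,B=c[...,0],c[...,1],c[...,2]
def px(p): return (np.array(p,float)+.5)/s-.5+[x0,y0]
hsv=cv2.cvtColor(c.clip(0,255).astype(np.uint8),cv2.COLOR_RGB2HSV)
print('val',hsv[20*s,12*s],hsv[3*s,40*s])
m=((R-B<45)).astype(np.uint8)
n,l,st,_=cv2.connectedComponentsWithStats(m); k=1+st[1:,4].argmax()
pts=np.argwhere(l==k)[:,::-1].astype(np.float32)
rc=cv2.minAreaRect(pts); print(rc); b=cv2.boxPoints(rc)
P=unproj(t,px(b),10); print(P.round(1),P.mean(0).round(1))
for i in range(4): v=P[(i+1)%4]-P[i]; print(np.linalg.norm(v).round(1),np.degrees(np.arctan2(v[1],v[0])).round(2))
for nm,mm,z in(('red',(R>140)&(R-G>70)&(R-B>70),70),('green',(G-R>25),60)):
    q=np.argwhere(mm)[:,::-1]; 
    if len(q): print(nm,len(q)/s/s,unproj(t,px([q.mean(0),q.min(0),q.max(0)]),z).round(1).tolist())
cv2.imwrite('pics/z6.png',np.vstack([crop(im,x0,y0,w,h,7.5),crop(d['img'],400,140,120,45,5)]))if 0 else cv2.imwrite('pics/z6.png',crop(d['img'],380,130,160,110,5))
E
```

```text
('gauge', 'top') 3 [[559.0, -288.0, -1.0], [555.0, -286.0, -2.0], [556.0, -286.0, -2.0]]
('jaw_face', 'top') 3 [[556.0, -292.0, 22.0], [558.0, -291.0, 20.0], [557.0, -290.0, 24.0]]
('jaw_grip', 'top') 3 [[557.0, -273.0, 72.0], [556.0, -274.0, 72.0], [555.0, -274.0, 70.0]]
val [ 15  96 151] [ 15 137 184]
((248.23204040527344, 131.09117126464844), (349.7790222167969, 97.70687103271484), 3.0127875804901123)
[[ 532.4 -186.1   10. ]
 [ 589.2 -188.9   10. ]
 [ 581.4 -391.    10. ]
 [ 524.6 -387.5   10. ]] [ 556.9 -288.4   10. ]
56.9 -2.81
202.3 -92.22
56.9 176.45
201.5 87.77
red 23.63888888888889 [[558.3, -272.8, 70.0], [566.0, -262.9, 70.0], [550.1, -281.7, 70.0]]
green 32.02777777777778 [[554.9, -360.8, 60.0], [568.9, -354.0, 60.0], [539.8, -367.8, 60.0]]
```

View pics/z6.png

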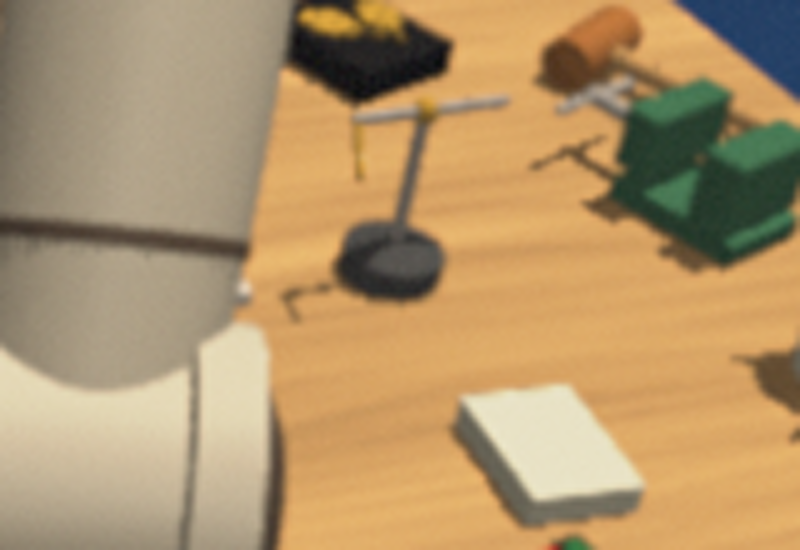

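The robot hides the gauge from the side camera; only the third hand at (390,260) and the solder block show. The top camera puts the gauge centre at (556.9,-288.4) with yaw -2.2° and the opening at about 57, so the place target is (556,-320).

Request:
{"name": "play_rows", "arguments": {"slide": [[-0.5, -0.06, 0], [-0.96, -0.1, 0], [-0.96, -0.1, 0], [-0.96, -0.1, 0], [-0.96, -0.1, 0], [-0.96, -0.1, 0], [-0.96, -0.1, 0], [-0.96, -0.1, 0], [-0.96, -0.1, 0], [-0.96, -0.1, 0]], "spin": [0, 0, 0, 0, 0, 0, 0, 0, 0, 0]}}

```text
clock: 18.5
position: [581.1, -139.8, 193.8]
orientation: [-3.141, 0.001, 1.533]
wrist_force: [-0.6, -0.1, -0.6]
width: 27.9
gripper_force: 24.7
```

Request:
{"name": "play_rows", "arguments": {"slide": [[-0.96, -0.1, 0], [-0.96, -0.1, 0], [-0.96, -0.1, 0], [-0.96, -0.1, 0], [-0.96, -0.1, 0], [-0.96, -0.1, 0], [-0.96, -0.1, 0], [-0.6, -0.06, 0], [0, 0, 0], [0, 0, 0]], "spin": [0, 0, 0, 0, 0, 0, 0, 0, 0, 0]}}

```text
clock: 19.5
position: [556.0, -319.0, 193.7]
orientation: [3.142, -0.001, 1.534]
wrist_force: [0.4, 0.7, 0.6]
width: 28.0
gripper_force: 24.7
```

Request:
{"name": "play_rows", "arguments": {"slide": [[0, 0, 1], [0, 0, 1], [0, 0, 1], [0, 0, 0.8], [0, 0, 0.4], [0, 0, 0], [0, 0, 0]], "spin": [0, 0, 0, 0, 0, 0, 0]}}

```text
clock: 20.2
position: [557.0, -318.9, 89.7]
orientation: [3.14, -0.0, 1.535]
wrist_force: [-1.1, 0.1, -0.5]
width: 28.0
gripper_force: 24.7
```

```bash
python3 - <<'E'
from plant import r
from h import *
d=r.capture('top');o=r.observe();print(o['clock'],o['position'],o['orientation'],o['width'],o['gripper_force'])
cv2.imwrite('pics/z7.png',np.hstack([crop(d['img'],360,150,90,60,4.4),crop(r.capture('side')['img'],360,150,90,60,4.4)]))
for c in('top','side'): print([(np.round(e['centre'],0),e['score']) for e in r.spot_point('band',c)])
E
```

```text
20.25 [ 557.27425146 -319.35603118   90.14022897] [3.13970534e+00 4.84101047e-04 1.53495547e+00] 28.075021644347206 24.734531426802278
[(array([ 737., -140.,    1.]), 0.74)]
[(array([490.,  48.,  94.]), 0.7), (array([716., 232.,   2.]), 0.53)]
```

View pics/z7.png

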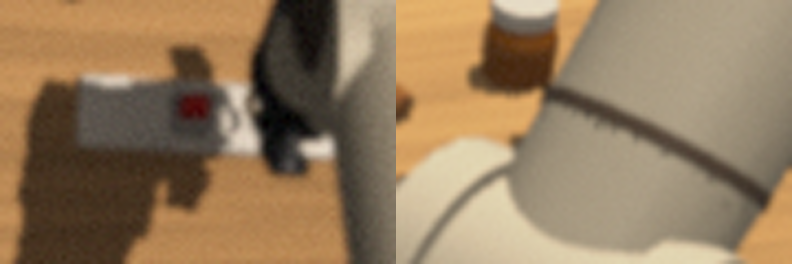

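Request:
{"name": "play_rows", "arguments": {"slide": [[0, -0.03, 0.8], [0, 0, 0.8], [0, 0, 0.6], [0, 0, 0.4], [0, 0, 0.2], [0, 0, 0.1], [0, 0, 0], [0, 0, 0]], "spin": [0, 0, 0, 0, 0, 0, 0, 0]}}

```text
clock: 21.2
position: [555.8, -319.7, 17.0]
orientation: [3.141, 0.0, 1.534]
wrist_force: [-1.8, -0.1, 3.2]
width: 27.8
gripper_force: 25.1
```

```bash
python3 - <<'E'
from plant import r
import numpy as np
P=[]
for i in range(4): r.capture('top'); o=r.observe(); P.append(np.r_[o['position'],o['wrist_force']])
print(np.mean(P,0).round(2))
E
```

```text
[ 555.76 -319.64   16.94   -2.02    1.42    5.05]
```

The band is touching the bed at about 5 N, so I'll release and lift.

Request:
{"name": "play_rows", "arguments": {"slide": [[0, 0, 0], [0, 0, 0], [0, 0, 0], [0, 0, -0.2], [0, 0, -0.6], [0, 0, -1], [0, 0, -1], [0, 0, -1], [0, 0, -0.6]], "spin": [0, 0, 0, 0, 0, 0, 0, 0, 0], "fingers": 0.55}}

```text
clock: 22.3
position: [556.7, -320.1, 129.8]
orientation: [3.138, 0.002, 1.534]
wrist_force: [-0.6, 0.4, -0.1]
width: 47.1
gripper_force: 0.0
```

Request:
{"name": "play_rows", "arguments": {"slide": [[1, 0, 0], [1, 0, 0], [1, 0, 0], [1, 0, 0], [1, 0, 0], [1, 0, 0], [1, 0, 0], [1, 0, 0], [0, 0, 0]], "spin": [0, 0, 0, 0, 0, 0, 0, 0, 0], "fingers": 0}}

```text
clock: 23.2
position: [563.1, -114.7, 127.3]
orientation: [3.141, -0.002, 1.541]
wrist_force: [-0.3, 0.4, -1.0]
width: -0.0
gripper_force: 0.0
```

```bash
python3 - <<'E'
from plant import r
from h import *
d=r.capture('top');o=r.observe();print(o['clock'],o['position'],o['width'])
cv2.imwrite('pics/z8.png',crop(d['img'],365,150,80,50,9))
for q in('band','jaw_grip','jaw_face'): print(q,[(np.round(e['centre'],0),e['score']) for e in r.spot_point(q,'top') if e['centre'][0]>500])
print(proj(d,[[555.8,-319.6,28],[556,-319,12]])-[365,150])
E
```

```text
23.25 [ 562.96925549 -117.49991761  127.03334637] 0.1905945794627871
band [(array([ 555., -289.,   24.]), 0.71), (array([ 559., -319.,    8.]), 0.44)]
jaw_grip [(array([ 555., -278.,   70.]), 0.46)]
jaw_face [(array([ 557., -290.,   22.]), 0.41), (array([ 559., -283.,   -3.]), 0.24)]
[[51.00471635 26.13114371]
 [49.93022155 26.7145707 ]]
```

View pics/z8.png

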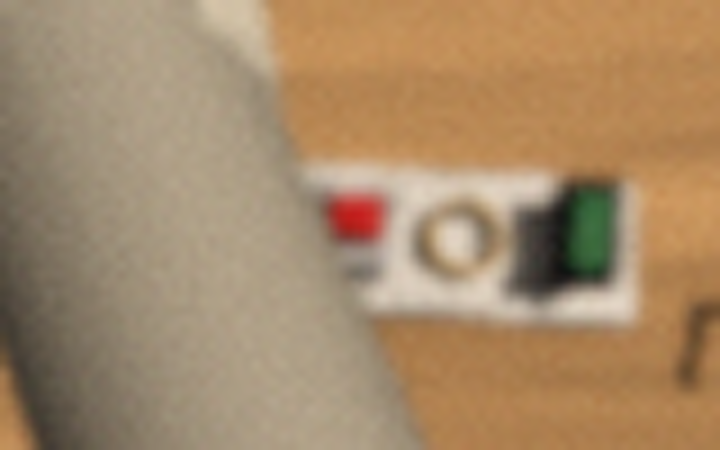

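The band lies flat and centred at (460,237) in the crop, between the red-tabbed jaw (355,215) and the fixed jaw (590,230). Next I'll go behind the tab with shut fingers.

Request:
{"name": "play_rows", "arguments": {"slide": [[-0.97, 0, 0], [-0.97, 0, 0], [-0.97, 0, 0], [-0.97, 0, 0], [-0.97, 0, 0], [0, 0, 0.8], [0, 0, 0.8], [0, 0, 0.8], [0, 0, 0.75], [0, 0, 0]], "spin": [0, 0, 0, 0, 0, 0, 0, 0, 0, 0]}}

```text
clock: 24.4
position: [555.7, -241.6, 44.6]
orientation: [-3.137, -0.001, 1.532]
wrist_force: [-2.0, -0.8, 0.7]
width: -0.2
gripper_force: 0.0
```

Request:
{"name": "play_rows", "arguments": {"slide": [[0, 0, 0], [-0.4, 0, 0], [-0.2, 0, 0], [-0.2, 0, 0], [-0.2, 0, 0], [-0.2, 0, 0]], "spin": [0, 0, 0, 0, 0, 0]}}

```text
clock: 25.0
position: [557.7, -271.2, 48.1]
orientation: [3.141, -0.0, 1.534]
wrist_force: [0.6, 3.0, 1.2]
width: 0.1
gripper_force: 1.3
```

Request:
{"name": "play_rows", "arguments": {"slide": [[-0.12, 0, 0], [-0.12, 0, 0], [-0.12, 0, 0], [-0.12, 0, 0]], "spin": [0, 0, 0, 0]}}

```text
clock: 25.4
position: [556.7, -281.3, 47.6]
orientation: [-3.141, -0.002, 1.535]
wrist_force: [0.1, 10.0, 4.2]
width: 0.1
gripper_force: 4.9
```

```bash
python3 - <<'E'
from plant import r
from h import *
P=[]
for i in range(4): d=r.capture('top'); o=r.observe(); P.append(np.r_[o['position'],o['wrist_force']])
print(np.round(P,1))
E
```

```text
[[ 5.568e+02 -2.812e+02  4.750e+01  9.000e-01  4.900e+00  2.600e+00]
 [ 5.567e+02 -2.812e+02  4.750e+01 -3.000e-01  5.200e+00  2.100e+00]
 [ 5.567e+02 -2.812e+02  4.750e+01 -0.000e+00  5.700e+00  3.000e+00]
 [ 5.567e+02 -2.812e+02  4.750e+01  6.000e-01  5.100e+00  3.800e+00]]
```

Request:
{"name": "play_rows", "arguments": {"slide": [[-0.04, 0, 0], [0, 0, 0], [0, 0, 0]], "spin": [0, 0, 0]}}

```text
clock: 25.9
position: [556.8, -281.2, 47.6]
orientation: [-3.141, -0.003, 1.536]
wrist_force: [0.1, 7.7, 3.9]
width: -0.2
gripper_force: 3.5
```

The force rises while the position holds, so the jaw is pressing on the band. I'll back off, lift, and check.

Request:
{"name": "play_rows", "arguments": {"slide": [[0.2, 0, 0], [0.6, 0, 0], [0.6, 0, 0], [0, 0, -1], [0, 0, -1], [0, 0, -1], [0, 0, -1], [0.8, 0, -0.8], [1, 0, 0], [1, 0, 0]], "spin": [0, 0, 0, 0, 0, 0, 0, 0, 0, 0]}}

```text
clock: 26.9
position: [560.7, -177.7, 168.4]
orientation: [3.14, 0.001, 1.534]
wrist_force: [0.1, -0.3, -0.2]
width: 0.1
gripper_force: 0.0
```

Request:
{"name": "play_rows", "arguments": {"slide": [[1, -0.3, 0], [1, -0.3, 0], [1, -0.3, 0], [1, -0.3, 0], [1, -0.3, 0]], "spin": [-0.023, 0, 0, 0, 0]}}

```text
clock: 27.4
position: [512.3, -55.8, 167.4]
orientation: [-3.141, 0.001, 1.68]
wrist_force: [0.4, 0.4, 0.7]
width: 0.0
gripper_force: 0.0
```

```bash
python3 - <<'E'
from plant import r
from h import *
d=r.capture('top');o=r.observe();print(o['clock'],o['position'],o['orientation'])
cv2.imwrite('pics/z9.png',np.hstack([crop(d['img'],365,150,80,60,5),crop(d['img'],200,90,140,105,400/140)]))
for q in('band','jaw_grip','jaw_face','cabinet_drawer0_handle'): print(q,[(np.round(e['centre'],0),e['score']) for e in r.spot_point(q,'top') if e['centre'][0]>450])
E
```

```text
27.45 [510.44687045 -50.65813826 167.56934224] [-3.14019954e+00 -1.54002093e-03  1.68522295e+00]
band [(array([ 559., -334.,    9.]), 0.57)]
jaw_grip [(array([ 553., -307.,   70.]), 0.62), (array([ 696., -306.,   -2.]), 0.35)]
jaw_face [(array([ 557., -319.,   24.]), 0.39)]
cabinet_drawer0_handle [(array([492.,  51.,  97.]), 0.88)]
```

View pics/z9.png

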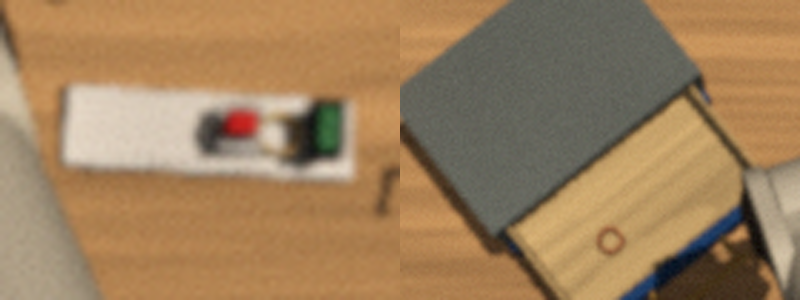

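The left crop shows the band clamped between jaw and fixed jaw at (285,135). The right crop shows the copper band still in the open drawer at (610,240). Next I'll shut the drawer.

Request:
{"name": "play_rows", "arguments": {"slide": [[0, 0, 0], [0, 0, 0], [0, 0, 0], [0, 0, 0], [0.92, 0.1, 0], [0.92, 0.1, 0], [0.92, 0.1, 0], [0.92, 0.1, 0], [0, 0, 0], [0, 0, 0]], "spin": [-0.023, -0.023, -0.023, -0.0225, 0, 0, 0, 0, 0, 0]}}

```text
clock: 28.65
position: [463.6, 19.2, 167.6]
orientation: [-3.141, 0.001, 2.253]
wrist_force: [-0.2, 0.3, -0.1]
width: 0.2
gripper_force: 0.0
```

Request:
{"name": "play_rows", "arguments": {"slide": [[0.32, 0, 0.8], [0, 0, 0.9], [0, 0, 0.9], [0, 0, 0.74], [0, 0, 0], [0, 0.4, 0], [0, 0.3, 0], [0, 0.2, 0], [0, 0.2, 0]], "spin": [0, 0, 0, 0, 0, 0, 0, 0, 0]}}

```text
clock: 29.55
position: [480.4, 43.7, 84.8]
orientation: [3.141, 0.001, 2.253]
wrist_force: [-0.3, -0.7, 0.7]
width: -0.1
gripper_force: 0.6
```

Request:
{"name": "play_rows", "arguments": {"slide": [[0, 0.3, 0], [0, 0.5, 0], [0, 0.6, 0], [0, 0.6, 0], [0, 0.6, 0], [0, 0.6, 0], [0, 0.6, 0], [0, 0.5, 0], [0, 0.3, 0], [0, 0.2, 0]], "spin": [0, 0, 0, 0, 0, 0, 0, 0, 0, 0]}}

```text
clock: 30.55
position: [572.9, 120.4, 84.0]
orientation: [3.141, -0.001, 2.254]
wrist_force: [-1.4, -1.3, 1.0]
width: -0.3
gripper_force: 0.6
```

Request:
{"name": "play_rows", "arguments": {"slide": [[0, 0.12, 0], [0, 0.12, 0], [0, 0.12, 0], [0, 0.12, 0], [0, 0, 0]], "spin": [0, 0, 0, 0, 0]}}

```text
clock: 31.05
position: [582.2, 127.1, 84.2]
orientation: [3.141, 0.0, 2.253]
wrist_force: [0.0, -0.1, 0.6]
width: -0.3
gripper_force: 0.0
```

Request:
{"name": "play_rows", "arguments": {"slide": [[0, 0.1, 0], [0, 0.08, 0], [0, 0, 0]], "spin": [0, 0, 0]}}

```text
clock: 31.35
position: [585.7, 129.8, 84.2]
orientation: [3.141, 0.0, 2.253]
wrist_force: [-0.2, -0.8, -0.5]
width: 0.0
gripper_force: 0.0
```

Request:
{"name": "play_rows", "arguments": {"slide": [[0, 0.1, 0], [0, 0.08, 0], [0, 0, 0]], "spin": [0, 0, 0]}}

```text
clock: 31.65
position: [586.6, 130.5, 83.9]
orientation: [-3.135, 0.001, 2.253]
wrist_force: [-8.2, -6.3, 8.0]
width: -0.1
gripper_force: 5.1
```

Request:
{"name": "play_rows", "arguments": {"slide": [[0, 0.08, 0], [0, 0.04, 0], [0, 0, 0]], "spin": [0, 0, 0]}}

```text
clock: 31.95
position: [586.9, 130.7, 83.8]
orientation: [-3.13, 0.001, 2.252]
wrist_force: [-15.2, -10.4, 15.7]
width: -0.1
gripper_force: 9.3
```

The drawer is against its stop, so I'll retreat and check.

Request:
{"name": "play_rows", "arguments": {"slide": [[0, -0.3, 0], [0, -0.6, 0], [0, -0.8, 0], [0, -0.4, -0.8], [0, 0, -1], [0, 0, -1], [0, 0, -1], [-1, -0.5, 0], [-1, -0.5, 0], [-1, -0.5, 0]], "spin": [0, 0, 0, 0, 0, 0, 0, 0, 0, 0]}}

```text
clock: 32.95
position: [569.5, 18.8, 179.7]
orientation: [3.14, 0.001, 2.254]
wrist_force: [0.5, -0.1, 0.3]
width: -0.2
gripper_force: 0.0
```

```bash
python3 - <<'E'
from plant import r
from h import *
r.capture('side')
for c in('side','top'):
    d=r.capture(c)
    for q in('band','jaw_grip','jaw_face','cabinet_drawer0_handle','cabinet'): print(c,q,[(np.round(e['centre'],0),round(e['score'],2)) for e in r.spot_point(q,c) if e['centre'][0]>450])
print(r.observe()['clock'])
cv2.imwrite('pics/z10.png',np.hstack([crop(d['img'],365,150,80,60,5),crop(d['img'],200,70,140,105,400/140)]))
E
```

```text
side band []
side jaw_grip [(array([ 544., -493.,    2.]), 0.28)]
side jaw_face []
side cabinet_drawer0_handle [(array([599., 137.,  95.]), 0.69)]
side cabinet [(array([714., 234.,   3.]), 0.78)]
top band [(array([ 557., -332.,   11.]), 0.58)]
top jaw_grip [(array([ 555., -301.,   72.]), 0.63)]
top jaw_face []
top cabinet_drawer0_handle [(array([601., 144.,  95.]), 0.74)]
top cabinet [(array([715., 236.,  -2.]), 0.8)]
33.6
```

View pics/z10.png

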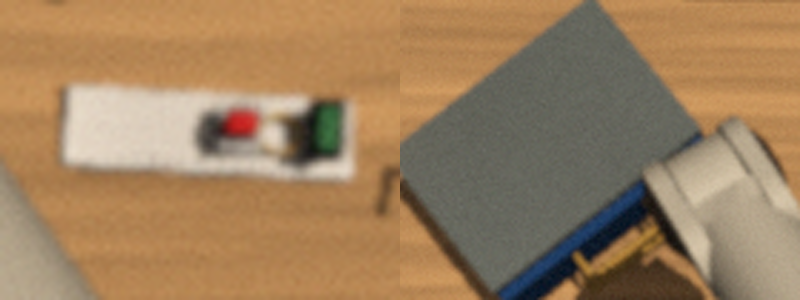

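The band is still clamped at (285,135) in the left crop. In the right crop the drawer front sits flush, with no gap at the cabinet edge.

```bash
python3 -c "
from plant import r
print(r.sign_off())"
```

```text
the job is handed in; nothing more can be done
None
```

The brass band is held flat between the gauge's jaws, the top drawer is shut with the copper band still inside, and I handed the job in at about 34 s; sign-off gave no verdict.

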